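Lock up the clipper chest

ROBOT

A 6-joint arm with a two-finger parallel gripper is mounted at the origin on the work surface. World frame = base frame: x ahead of the robot, y to its left, z up, the work surface at z = 0. Lengths are in m, angles in rad, forces in N, time in s.
With the tool pointing down it reaches from about 0.325 to 0.775 m from the base axis. Payload 5.5 kg.
Tool frame: the origin (TCP) lies midway between the tips of the shut fingers; the grasp point (between the pads) lies grasp_offset behind it (grasp_offset is the distance from the TCP to the grasp point, in m); z points along the fingers, y is the line along which they close (so a half turn about z gives the same grasp; the last joint's range is limited). The gripper opens to 85 mm and grips with 20 to 120 N. Pads are 22 mm wide; open, the fingers measure 114 mm over their backs; the gripper's body (76 mm by 85 mm) begins 54 mm behind the grasp point. The pads swing forward as they close: fully open they stand 13 mm farther back than shut.
Start: joints at [-1.345, 0.091, 1.231, -0, 1.82, -0.057], TCP at [0.167, -0.576, 0.231] pointing down, gripper open.
Joint ranges: [-2.87, 2.87], [-0.86, 2.18], [0.17, 2.46], [-1.51, 4.65], [0.06, 2.69], [-2.65, 2.65]. Speed limits (rad/s): [2.57, 2.57, 3.01, 3.14, 3.14, 3.14].

INTERFACE

Orientations are given as a unit quaternion [x, y, z, w].
In Python, from cell import get_obs, read_camera, camera_model, sign_off, grasp_offset gives the robot as it stands.
- The arm moves only by the tool carry_out, never from a script. Its arguments are lists of equal length, an entry for each row: "slide": the shift along the world's x, y, z in m, a list of three; "delta_rot": the turn, a rotation vector about the world's x, y, z in rad, a list of three. A call has 1 to 8 rows; each row shifts and turns the commanded pose from where the row before left it; what a row does not reach is not made up. A row lasts 1/10 s, in which the tool goes at most 50 mm and 8.59 degrees, less where a joint would pass 70% of its speed; a pose out of reach is approached as far as the arm can. A call is refused whole if a number of a shift passes 0.05 or a number of a turn 0.15, either way. A call with a gripper value outside its range is refused whole. "jaw" is the opening, from 0 (shut) to 1 (fully open), set as the call begins (left out, the last holds). The fingers move at their own pace and stop on an object; "newtons" is the grip in N (left out, the last holds). Time passes only in rows, so rows that do not move let the fingers close. It gives the time, the measured TCP pose, the force, the opening and the grip force at its end, in the units of the state.
- get_obs(): the state, without advancing time (a new reading comes with each control period).
- read_camera(name): name is "scene" or "top" or "wrist"; returns the picture (480x640x3 uint8, blue, green, red); there is no depth.
- camera_model(name): a dict with "mtx" (3x3 intrinsics, pixels), "world_from_camera" (4x4, takes a point from camera to world coordinates). Camera axes: x right, y down, z forward; pixel columns grow to the right and rows downward; lengths in m; the calibration is good to about 2 mm. The wrist camera is an equidistant fisheye: a pixel r from the principal point sees the ray r / f radians off the axis. A picture is of the moment at which its call begins: read the wrist's pose just before it. camera_model takes no time and is no camera call; for the wrist camera it gives the pose at the moment of the call.
- sign_off(): hands the job in; it is judged then, once.
The state is a dict: "t": time; "joint_pos": joint angles; "joint_vel": joint speeds; "joint_torque": joint torques, N m; "ee_pos": TCP position; "ee_rot": TCP orientation; "contact_force": force on the tool from outside, world axes, zero at the start; "moment": the same for the moment, N m; "opening": opening from 0.0 (shut) to 1.0 (fully open); "gripper_force": force on a finger pad.
Only numpy, scipy, OpenCV 4.12 (cv2) and the standard library are available. Lean on these libraries where they do the work, as an engineer would, in place of code of your own. Each camera call takes 0.05 s, during which the arm holds its last target. There are 200 camera calls.

TASK

Close and lock the grey steel clipper chest: press its lid fully shut, swing the hasp over so that it lies flat on the ledge with the staple standing up through its slot, then push the locking pin through the staple until its head is fully home against the pin guide. Leave the bottle, jar, tin and brush around it where they are.

Things in the scene. Friction and masses are not known exactly. Their poses are not given: they have to be found in the camera images.
- chest: Fixed grey steel chest, 250 (x) x 340 (y) x 100 mm high, on the table. Origin: centre of its underside; x points from its front (robot side) to its back, y to its left seen from the robot, z up. The front strip, x -125 to -15 mm, is a flat ledge 100 mm above the table, carrying staple and pin guide; behind it (x -15 to +125) is a compartment under the hinged lid.
- guide_end (a point): Outer (left, +y) end of the pin guide, on its axis: chest x -48, y +40, z 118 mm. The guide is a fixed steel barrel bracket on the ledge along chest y, from y -46 to +40 mm, 27 mm wide, 30 mm high above the ledge; its bore holds the pin with 1.5 mm play each side. The pin's head stops against this end.
- staple (a point): Middle of the staple's eye, 18 mm above the ledge: chest x -48, y -70, z 118 mm. The staple is a fixed upright U-shaped loop of 6 mm steel bar, 32 mm wide along chest x, 37 mm high above the ledge; its eye (20 mm wide) faces along chest y, towards the pin.
- lid (a joint): Lid angle, rad: 0 = shut (top level with the ledge), grows as the front edge rises; starts 0.35 to 0.75. Hinge along chest y at chest x +125, z 100 mm. Grey plate 140 (hinge to front edge) x 340 x 6 mm. A stiff hinge holds it where it is left; 2 to 6 N straight down on its front half shuts it.
- lid_edge (a point): Point on the lid's top face at its front edge, 60 mm to the chest's left (+y) of the middle, clear of the hasp; rides with the lid.
- hasp (a joint): Hasp angle relative to the lid, rad: 0 = swung over and flat on the ledge (when the lid is shut), pi/2 = upright, more = leaning back over the lid; starts 1.7 to 2.3, stop at 2.7. Stiff hinge, stays where it is left; about 1 to 3 N at its free end moves it.
- hasp_hinge (a point): Hasp's hinge axis, on the lid's front edge at chest y -70; with the lid shut it lies at chest x -10, z 104 mm. The axis runs along chest y. Rides with the lid.
- hasp_end (a point): Free end of the hasp, on its centre line, 98 mm from its hinge axis. The hasp is a steel plate 100 x 40 x 4 mm with a 36 x 14 mm slot (20 to 56 mm from the hinge) for the staple, then a plain flat part (56 to 93 mm) to press on, and a 10 mm round bar across the end, standing 8 mm above the plate. Closed, its top face is 4 mm above the ledge.
- pin: Loose steel pin lying in the guide along chest y: shaft 12 mm thick, 132 long, round head 28 mm wide, 10 thick. Origin: centre of the head's outer face, on the axis; shaft runs along its own -y, to the staple. Axis 18 mm above the ledge. Starts drawn back (origin at chest y +96 to +108); fully home at chest y +50, head against the guide. Slides towards chest -y at 1 to 2 N. If in too early it blocks the hasp.
- tin: Bystander: small round aluminium tin, 36 mm in diameter, 24 mm high, on the right end of the chest's ledge. Origin at its underside.
- bottle: Bystander: white bottle, 60 mm in diameter, 170 mm high, standing on the table beside the chest, left or right. Origin at its underside.
- jar: Bystander: glass jar, 70 mm in diameter, 80 mm high, on the table on the chest's other side. Origin at its underside.
- brush: Bystander: wooden brush lying on the table in front of the chest. Origin at its underside.
Things that resemble listed ones, but are neither listed nor needed, are in the scene too. What is shaped like the pin but red or turquoise is not meant.

How it is judged:
By the outcome, as a careful person would: the job done as asked, in the order asked, and still so for the second after the job is handed in, with the robot touching nothing.
It also fails if it takes over 51 s, if anything falls off the work surface, if the arm or the gripper's body presses on something with over 40 N, if the wrist force passes 120 N, or if a joint passes its speed limit or range.

## Working session

There is one attempt and no reset: what is moved stays moved. The work goes in short steps, Python scripts to look and compute and a tool call to move; the robot and the scene stay as the last step left them, time stands still between calls to the robot, and variables do not carry over. Pictures are saved under pics/ and viewed, at most 10 in all, crops included, and the job is handed in when it is done.

Besides the shell and the picture viewer there is one more tool, called after "Call:" as name(argument=value, ...), one argument or row to a line, values as JSON. carry_out: Moves the arm, as the interface text tells. Its arguments: {"type":"object","properties":{"slide":{"type":"array","items":{"type":"array","items":{"type":"number"}}},"delta_rot":{"type":"array","items":{"type":"array","items":{"type":"number"}}},"jaw":{"type":"number"},"newtons":{"type":"number"}},"required":["slide","delta_rot"]}

```bash
mkdir -p pics; python3 - <<'E'
from cell import *
import cv2
for n in("scene","top"):
    cv2.imwrite(f"pics/{n}0.png",read_camera(n)); m=camera_model(n); print(n,m["mtx"],m["world_from_camera"])
o=get_obs(); print(o, grasp_offset)
E
```

```text
scene [[537.13501553   0.         312.1986093 ]
 [  0.         537.13501553 236.82687934]
 [  0.           0.           1.        ]] [[ 0.77870304  0.32482718 -0.53675775  1.19251506]
 [ 0.62737078 -0.41030234  0.66185942 -0.70415129]
 [-0.00524303 -0.85213807 -0.52329076  0.69828636]
 [ 0.          0.          0.          1.        ]]
top [[474.79662857   0.         314.87698755]
 [  0.         474.79662857 248.93675131]
 [  0.           0.           1.        ]] [[-0.02731849 -0.97544417  0.21854603  0.36725378]
 [-0.99962316  0.02724579 -0.00334689  0.06420583]
 [-0.00268975 -0.21855511 -0.9758209   0.97535413]
 [ 0.          0.          0.          1.        ]]
{'t': 0.1, 'joint_pos': array([-1.34471280e+00,  9.17964924e-02,  1.23178146e+00, -4.14729967e-05,
        1.81979335e+00, -5.67046379e-02]), 'joint_vel': array([ 0.00113065, -0.00135292, -0.00304902, -0.00137791,  0.00124275,
        0.00145359]), 'joint_torque': array([ 3.90218236e-03, -4.60216892e+01, -4.19218361e+01,  1.34561647e-04,
        1.06449079e-02,  9.69371911e-06]), 'ee_pos': array([ 0.16734572, -0.57592504,  0.23024717]), 'ee_rot': array([ 9.90020825e-01,  1.40918323e-01, -9.52558326e-05, -8.84436288e-04]), 'contact_force': array([ 0.19612276,  0.19824322, -0.47265878]), 'moment': array([-0.0096164 , -0.00839204, -0.03368832]), 'gripper_force': 0.0, 'opening': 0.9970376207751823} 0.0187
```

View pics/scene0.png

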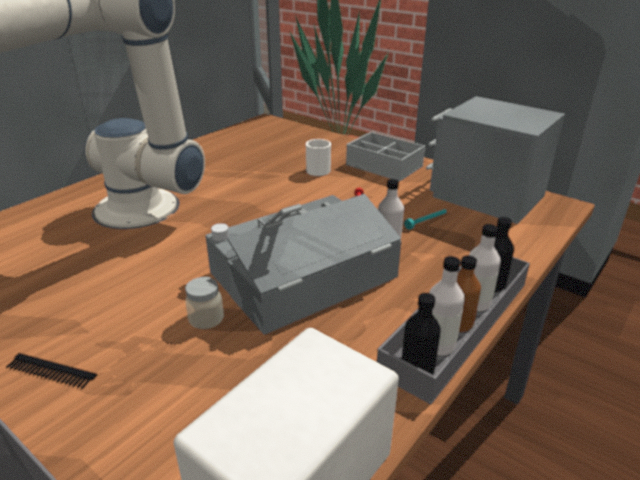

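View pics/top0.png

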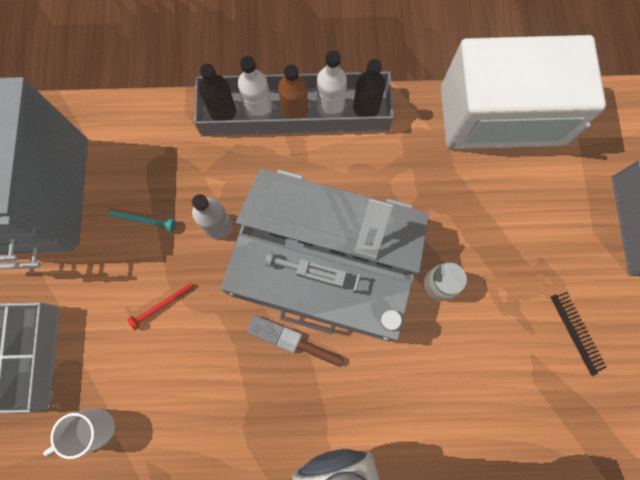

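The top view shows the chest at about (225–427, 175–340). The pin head is near (272,260), the guide near (325,273), the staple near (365,285), the hasp leaning back at (375,228), the bottle on the left, the jar and tin on the right, and the brush in front. I'll enlarge it.

```bash
python3 - <<'E'
import cv2
a=cv2.imread("pics/top0.png")[165:345,215:435]
cv2.imwrite("pics/top0c.png",cv2.resize(a,None,fx=3.3,fy=3.3,interpolation=cv2.INTER_CUBIC))
E
```

```text
(no output)
```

View pics/top0c.png

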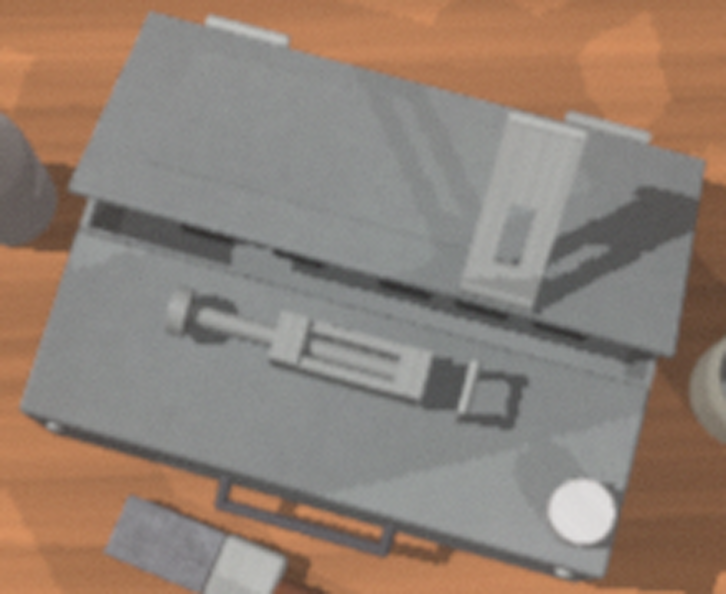

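```bash
cat > h.py <<'E'
import numpy as np
from cell import *
def proj(n,P):
    m=camera_model(n);T=m["world_from_camera"];p=(np.atleast_2d(P)-T[:3,3])@T[:3,:3];q=p@m["mtx"].T
    return q[:,:2]/q[:,2:]
def chest(x,y,a,P):
    c,s=np.cos(a),np.sin(a);P=np.atleast_2d(P)
    return P@np.array([[c,s,0],[-s,c,0],[0,0,1]])+[x,y,0]
E
python3 - <<'E'
from h import *
from scipy.optimize import least_squares
uv=np.array([[22,410],[605,577],[152,12],[705,158],[72,190],[670,355],[467,388],[181,312],[549,123],[500,296]])/3.3+[215,165]
def pts(p):
    x,y,a,th,ph,py=p
    e=np.array([.125-.14*np.cos(th),0,.1+.14*np.sin(th)])
    # hasp dir in lid frame: angle from -x direction(0) rotating up over to +x
    al=th+ph; d=np.array([-np.cos(al),0,np.sin(al)])
    n=np.array([np.sin(th),0,np.cos(th)])
    hh=np.array([.125,0,.1])+.135*np.array([-np.cos(th),0,np.sin(th)])+.004*n
    Y=lambda v,y:v+np.array([0,y,0])
    P=[[-.125,.17,.1],[-.125,-.17,.1],[.125,.17,.1],[.125,-.17,.1],Y(e,.17),Y(e,-.17),[-.048,-.07,.137],[-.048,py-.005,.118],Y(hh+.098*d,-.07),Y(hh,-.07)]
    return chest(x,y,a,P)
f=lambda p:(proj("top",pts(p))-uv).ravel()
r=least_squares(f,[.45,.05,-.2,.5,2,.1]);print(r.x.round(4));print(f(r.x).reshape(-1,2).round(1))
p=r.x
print("hasp_end",pts(p)[8],"hinge",pts(p)[9],"lid edge",chest(*p[:3],[.125-.14*np.cos(p[3]),.06,.1+.14*np.sin(p[3])]))
for k,P in dict(guide=[-.048,.04,.118],staple=[-.048,-.07,.118],pin=[-.048,p[5],.118],hingeshut=[-.01,-.07,.104],lidshut=[-.015,.06,.1]).items(): print(k,chest(*p[:3],P).round(4))
a=read_camera("scene")
import cv2
for q in proj("scene",pts(p)): cv2.circle(a,tuple(int(v) for v in q),2,(0,0,255),-1)
cv2.imwrite("pics/s1.png",cv2.resize(a[170:340,190:420],None,fx=3.4,fy=3.4))
E
```

```text
[ 0.5594  0.0388 -0.3039  0.3666  2.22    0.1007]
[[-1.3  0.3]
 [ 0.4  0.6]
 [-0.6 -0.8]
 [ 0.9  0.1]
 [-1.1 -0.1]
 [ 1.6  0.6]
 [ 1.4 -0.7]
 [ 0.1 -0.4]
 [-0.5 -0. ]
 [-1.  -0.1]]
hasp_end [ 0.61835311 -0.05299156  0.2037578 ] hinge [ 0.53887857 -0.02806907  0.152118  ] lid edge [[0.5719557  0.09780044 0.15017572]]
guide [[0.5256 0.0914 0.118 ]]
staple [[ 0.4927 -0.0136  0.118 ]]
pin [[0.5438 0.1493 0.118 ]]
hingeshut [[ 0.529 -0.025  0.104]]
lidshut [[0.5631 0.1006 0.1   ]]
```

View pics/s1.png

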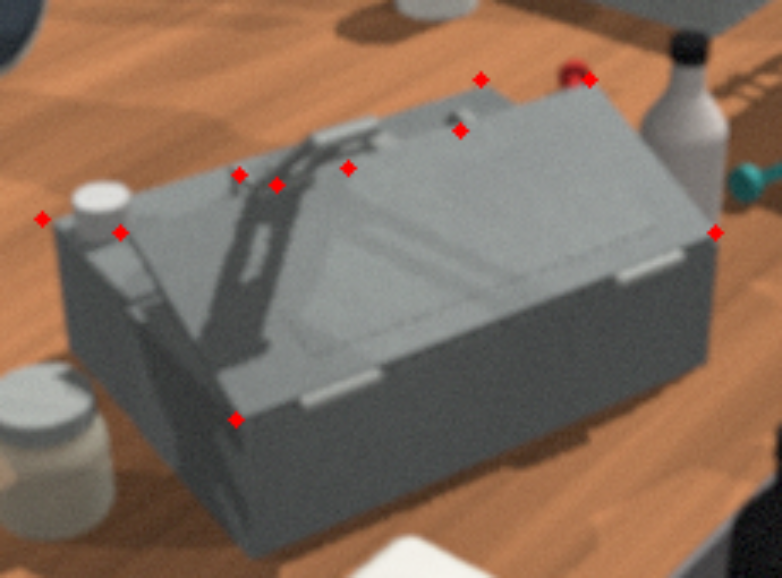

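The fit reprojects to within about 1.5 px: chest origin (0.559, 0.039), yaw −0.304, lid 0.37, hasp 2.2, pin y 101 mm. In the scene overlay the points land on the chest corners and staple, so I'll move with the jaws shut.

Call:
carry_out(
  slide=[
    [0, 0, 0.05],
    [0.026, 0.041, 0],
    [0.026, 0.041, 0],
    [0.026, 0.041, 0],
    [0.026, 0.041, 0],
    [0.026, 0.041, 0],
    [0.026, 0.041, 0],
    [0.026, 0.041, 0],
  ],
  delta_rot=[
    [0, 0, 0],
    [0, 0, -0.1],
    [0, 0, -0.1],
    [0, 0, -0.1],
    [0, 0, -0.1],
    [0, 0, -0.1],
    [0, 0, -0.087],
    [0, 0, 0],
  ],
  jaw=0,
)

```text
t: 0.95
ee_pos: [0.35, -0.2874, 0.2811]
ee_rot: [0.988, -0.153, 0.0, -0.0]
contact_force: [0.6, -0.9, 0.0]
opening: -0.0
gripper_force: 0.0
```

Call:
carry_out(
  slide=[
    [0.026, 0.041, 0],
    [0.026, 0.041, 0],
    [0.026, 0.041, 0],
    [0.026, 0.041, 0],
    [0.026, 0.041, 0],
    [0.026, 0.041, 0],
    [0.026, 0.041, 0],
    [0.026, 0.041, 0],
  ],
  delta_rot=[
    [0, 0, 0],
    [0, 0, 0],
    [0, 0, 0],
    [0, 0, 0],
    [0, 0, 0],
    [0, 0, 0],
    [0, 0, 0],
    [0, 0, 0],
  ],
)

```text
t: 1.75
ee_pos: [0.5581, 0.0408, 0.281]
ee_rot: [0.988, -0.151, -0.0, 0.0]
contact_force: [-0.7, -0.9, 0.4]
opening: 0.005
gripper_force: 0.0
```

Call:
carry_out(
  slide=[
    [0.017, 0.025, 0],
    [0.017, 0.026, 0],
    [0, 0, -0.04],
    [0, 0, -0.04],
    [0, 0, -0.04],
    [0, 0, -0.015],
    [0, 0, -0.01],
    [0, 0, -0.01],
  ],
  delta_rot=[
    [0, 0, 0],
    [0, 0, 0],
    [0, 0, 0],
    [0, 0, 0],
    [0, 0, 0],
    [0, 0, 0],
    [0, 0, 0],
    [0, 0, 0],
  ],
)

```text
t: 2.55
ee_pos: [0.5923, 0.0898, 0.1281]
ee_rot: [0.988, -0.152, 0.001, -0.0]
contact_force: [-1.1, 0.6, 3.3]
opening: 0.003
gripper_force: 1.2
```

Call:
carry_out(
  slide=[
    [0, 0, -0.01],
    [0, 0, -0.008],
    [0, 0, -0.004],
    [0, 0, -0.002],
    [0, 0, -0.001],
    [0, 0, 0],
  ],
  delta_rot=[
    [0, 0, 0],
    [0, 0, 0],
    [0, 0, 0],
    [0, 0, 0],
    [0, 0, 0],
    [0, 0, 0],
  ],
)

```text
t: 3.15
ee_pos: [0.5916, 0.0897, 0.1014]
ee_rot: [0.988, -0.152, 0.0, 0.0]
contact_force: [-0.6, 0.1, 0.2]
opening: 0.001
gripper_force: 0.3
```

Call:
carry_out(
  slide=[
    [0, 0, -0.002],
    [0, 0, -0.001],
    [0, 0, -0.001],
  ],
  delta_rot=[
    [0, 0, 0],
    [0, 0, 0],
    [0, 0, 0],
  ],
)

```text
t: 3.45
ee_pos: [0.5917, 0.0898, 0.1]
ee_rot: [0.988, -0.152, 0.001, -0.0]
contact_force: [-6.9, 0.5, 15.5]
opening: -0.002
gripper_force: 7.6
```

The lid is shut: contact stiffened at z = 0.100. Next I'll go behind the hasp.

Call:
carry_out(
  slide=[
    [0, 0, 0.03],
    [0, 0, 0.039],
    [0.038, -0.012, 0],
    [0.038, -0.012, 0],
    [-0.0128, -0.0407, 0],
    [-0.0128, -0.0407, 0],
    [-0.0128, -0.0407, 0],
    [0, 0, 0],
  ],
  delta_rot=[
    [0, 0, 0],
    [0, 0, 0],
    [0, 0, 0],
    [0, 0, 0],
    [0, 0, 0],
    [0, 0, 0],
    [0, 0, 0],
    [0, 0, 0],
  ],
)

```text
t: 4.25
ee_pos: [0.6278, -0.0616, 0.1658]
ee_rot: [0.988, -0.154, -0.001, 0.001]
contact_force: [1.2, 0.5, 1.2]
opening: -0.0
gripper_force: 0.0
```

```bash
python3 - <<'E'
from h import *
import cv2
a=read_camera("top");s=read_camera("scene")
o=np.hstack([a[160:345,210:440],s[170:355,190:420]])
cv2.imwrite("pics/c2.png",cv2.resize(o,(800,322),interpolation=cv2.INTER_CUBIC))
E
```

```text
(no output)
```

View pics/c2.png

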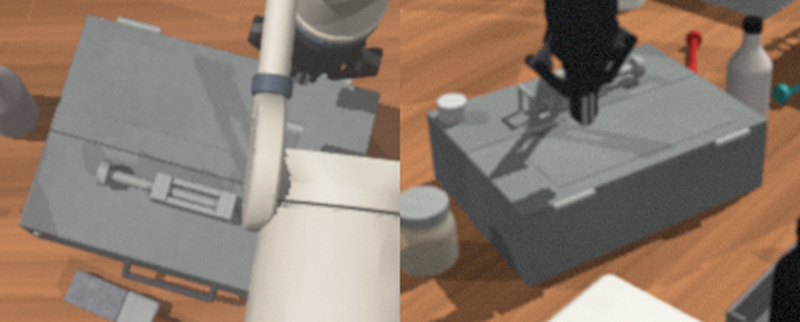

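The lid sits level, and the finger stands behind the hasp at (585,110) in the right half. Next I'll sweep it forward.

Call:
carry_out(
  slide=[
    [0.0015, 0.005, 0],
    [-0.0115, 0.0036, 0.0012],
    [-0.0115, 0.0036, 0.0012],
    [-0.0115, 0.0036, 0.0012],
    [-0.0115, 0.0036, 0.0012],
    [-0.0115, 0.0036, 0.0014],
    [-0.0115, 0.0036, 0.0014],
    [-0.0115, 0.0036, 0.0014],
  ],
  delta_rot=[
    [0, 0, 0],
    [0, 0, 0],
    [0, 0, 0],
    [0, 0, 0],
    [0, 0, 0],
    [0, 0, 0],
    [0, 0, 0],
    [0, 0, 0],
  ],
)

```text
t: 5.15
ee_pos: [0.5504, -0.0241, 0.1759]
ee_rot: [0.989, -0.15, 0.001, -0.0]
contact_force: [1.5, 0.3, 2.1]
opening: 0.001
gripper_force: 0.6
```

Call:
carry_out(
  slide=[
    [-0.01, 0.0031, 0.0012],
    [-0.01, 0.0031, 0.0012],
    [-0.01, 0.0031, 0.0012],
    [-0.01, 0.0031, 0.0012],
    [-0.01, 0.0031, 0.0012],
    [0, 0, 0],
  ],
  delta_rot=[
    [0, 0, 0],
    [0, 0, 0],
    [0, 0, 0],
    [0, 0, 0],
    [0, 0, 0],
    [0, 0, 0],
  ],
)

```text
t: 5.75
ee_pos: [0.4991, -0.0102, 0.1819]
ee_rot: [0.988, -0.151, 0.0, -0.0]
contact_force: [-0.6, 0.9, 0.9]
opening: -0.002
gripper_force: 0.0
```

Call:
carry_out(
  slide=[
    [-0.0015, -0.0048, 0],
    [-0.01, 0.0031, -0.0105],
    [-0.01, 0.0031, -0.0105],
    [-0.01, 0.0031, -0.0105],
    [-0.005, 0.0015, -0.0105],
    [-0.005, 0.0015, -0.0105],
    [0, 0, -0.008],
    [0, 0, -0.006],
  ],
  delta_rot=[
    [0, 0, 0],
    [0, 0, 0],
    [0, 0, 0],
    [0, 0, 0],
    [0, 0, 0],
    [0, 0, 0],
    [0, 0, 0],
    [0, 0, 0],
  ],
)

```text
t: 6.55
ee_pos: [0.4584, -0.0031, 0.1139]
ee_rot: [0.988, -0.152, -0.0, 0.0]
contact_force: [0.6, -0.2, 1.6]
opening: -0.003
gripper_force: 0.4
```

Call:
carry_out(
  slide=[
    [0, 0, -0.005],
    [0, 0, -0.002],
    [0, 0, -0.001],
    [0, 0, -0.001],
    [0, 0, 0],
  ],
  delta_rot=[
    [0, 0, 0],
    [0, 0, 0],
    [0, 0, 0],
    [0, 0, 0],
    [0, 0, 0],
  ],
)

```text
t: 7.05
ee_pos: [0.4587, -0.0031, 0.1059]
ee_rot: [0.988, -0.152, 0.0, 0.0]
contact_force: [-0.5, 0.5, 0.3]
opening: -0.003
gripper_force: 0.0
```

Call:
carry_out(
  slide=[
    [0, 0, -0.001],
    [0, 0, -0.001],
    [0, 0, -0.001],
    [0, 0, 0],
  ],
  delta_rot=[
    [0, 0, 0],
    [0, 0, 0],
    [0, 0, 0],
    [0, 0, 0],
  ],
)

```text
t: 7.45
ee_pos: [0.4588, -0.0031, 0.1039]
ee_rot: [0.988, -0.152, 0.001, -0.0]
contact_force: [-1.7, 0.7, 6.7]
opening: -0.003
gripper_force: 2.8
```

The hasp stopped at z = 0.104, so it is flat. Next I'll lift and go to the left of the pin head.

Call:
carry_out(
  slide=[
    [0, 0, 0.033],
    [0, 0, 0.036],
    [0.0187, 0.0361, 0],
    [0.0187, 0.0361, 0],
    [0.0187, 0.0361, 0],
    [0.0187, 0.0361, 0],
    [0.0187, 0.0361, 0],
    [0, 0, 0],
  ],
  delta_rot=[
    [0, 0, 0],
    [0, 0, 0],
    [0, 0, 0],
    [0, 0, 0],
    [0, 0, 0],
    [0, 0, 0],
    [0, 0, 0],
    [0, 0, 0],
  ],
)

```text
t: 8.25
ee_pos: [0.5527, 0.1814, 0.1699]
ee_rot: [0.989, -0.149, -0.001, -0.0]
contact_force: [-1.2, -0.7, -0.3]
opening: 0.001
gripper_force: 0.0
```

```bash
python3 - <<'E'
from h import *
import cv2
print(get_obs()["ee_pos"])
a=read_camera("top");s=read_camera("scene")
o=np.hstack([a[160:345,210:440],s[170:355,190:420]])
cv2.imwrite("pics/c3.png",cv2.resize(o,(800,322),interpolation=cv2.INTER_CUBIC))
E
```

```text
[0.55272758 0.18135835 0.16986576]
```

View pics/c3.png

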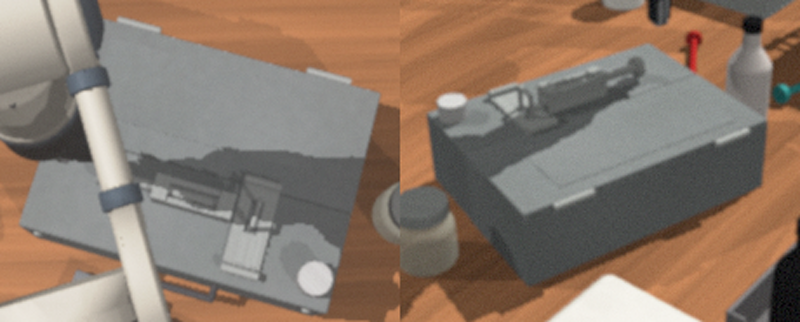

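The hasp lies over the staple at (250,225) in the left half, and the pin is still drawn back. Next I'll go down and push the pin.

Call:
carry_out(
  slide=[
    [0, 0, -0.03],
    [0, 0, -0.03],
    [0, 0, 0],
    [-0.0036, -0.0115, 0],
    [-0.0036, -0.0115, 0],
    [-0.003, -0.0095, 0],
    [-0.003, -0.0095, 0],
    [0, 0, 0],
  ],
  delta_rot=[
    [0, 0, 0],
    [0, 0, 0],
    [0, 0, 0],
    [0, 0, 0],
    [0, 0, 0],
    [0, 0, 0],
    [0, 0, 0],
    [0, 0, 0],
  ],
)

```text
t: 9.15
ee_pos: [0.539, 0.1339, 0.113]
ee_rot: [0.988, -0.152, 0.001, -0.0]
contact_force: [-0.1, 0.6, -0.7]
opening: 0.001
gripper_force: 0.0
```

Call:
carry_out(
  slide=[
    [-0.0015, -0.0048, 0],
    [-0.0015, -0.0048, 0],
    [-0.0009, -0.0029, 0],
    [0, 0, 0],
  ],
  delta_rot=[
    [0, 0, 0],
    [0, 0, 0],
    [0, 0, 0],
    [0, 0, 0],
  ],
)

```text
t: 9.55
ee_pos: [0.5348, 0.1226, 0.1117]
ee_rot: [0.988, -0.152, -0.0, 0.0]
contact_force: [0.4, -0.6, 0.2]
opening: -0.005
gripper_force: 0.0
```

```bash
python3 - <<'E'
from h import *
import cv2
a=read_camera("wrist");s=read_camera("scene")
o=np.hstack([cv2.resize(a,(400,300)),cv2.resize(s[180:270,280:400],(400,300),interpolation=cv2.INTER_CUBIC)])
cv2.imwrite("pics/c4.png",o)
E
```

```text
(no output)
```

View pics/c4.png

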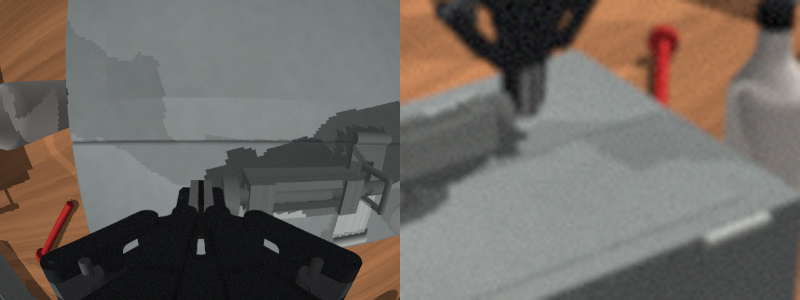

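The pin head is between the finger and the guide, close to home, and the shaft reaches towards the staple. I'll keep pushing in small steps.

Call:
carry_out(
  slide=[
    [-0.0009, -0.0029, 0],
    [-0.0006, -0.0019, 0],
    [-0.0006, -0.0019, 0],
    [0, 0, 0],
  ],
  delta_rot=[
    [0, 0, 0],
    [0, 0, 0],
    [0, 0, 0],
    [0, 0, 0],
  ],
)

```text
t: 10.05
ee_pos: [0.5329, 0.1168, 0.1116]
ee_rot: [0.988, -0.151, 0.0, -0.001]
contact_force: [2.1, 3.0, -1.2]
opening: -0.003
gripper_force: 2.0
```

Call:
carry_out(
  slide=[
    [-0.0006, -0.0019, 0],
    [-0.0006, -0.0019, 0],
    [0, 0, 0],
  ],
  delta_rot=[
    [0, 0, 0],
    [0, 0, 0],
    [0, 0, 0],
  ],
)

```text
t: 10.35
ee_pos: [0.5328, 0.1166, 0.1117]
ee_rot: [0.989, -0.15, 0.001, -0.004]
contact_force: [8.0, 17.5, -5.8]
opening: -0.005
gripper_force: 8.9
```

Call:
carry_out(
  slide=[
    [0.0045, 0.0145, 0],
    [0, 0, 0.04],
    [0, 0, 0.045],
    [0, 0, 0.045],
    [0, 0, 0.04],
    [-0.02, -0.045, 0],
    [-0.02, -0.045, 0],
    [-0.02, -0.045, 0],
  ],
  delta_rot=[
    [0, 0, 0],
    [0, 0, 0],
    [0, 0, 0],
    [0, 0, 0],
    [0, 0, 0],
    [0, 0, 0],
    [0, 0, 0],
    [0, 0, 0],
  ],
)

```text
t: 11.15
ee_pos: [0.4753, -0.0094, 0.2821]
ee_rot: [0.989, -0.151, 0.0, 0.001]
contact_force: [1.5, -0.6, -0.1]
opening: -0.002
gripper_force: 0.0
```

Call:
carry_out(
  slide=[
    [-0.02, -0.045, 0],
    [-0.02, -0.045, 0],
    [-0.02, -0.045, 0],
    [-0.01, -0.045, 0],
    [-0.01, -0.045, 0],
    [-0.01, -0.045, 0],
    [0, -0.045, 0],
    [0, 0, 0],
  ],
  delta_rot=[
    [0, 0, 0],
    [0, 0, 0],
    [0, 0, 0],
    [0, 0, 0],
    [0, 0, 0],
    [0, 0, 0],
    [0, 0, 0],
    [0, 0, 0],
  ],
)

```text
t: 11.95
ee_pos: [0.3845, -0.3275, 0.2799]
ee_rot: [0.988, -0.155, -0.002, 0.0]
contact_force: [-0.7, 0.9, -1.0]
opening: 0.0
gripper_force: 0.0
```

```bash
python3 - <<'E'
from h import *
import cv2
a=read_camera("top");s=read_camera("scene")
o=np.hstack([cv2.resize(a[180:345,215:435],(400,300),interpolation=cv2.INTER_CUBIC),cv2.resize(s[180:285,240:380],(400,300),interpolation=cv2.INTER_CUBIC)])
for P in ([-.048,.05,.118],[-.048,.1,.118]):
    for n in ("top","scene"): print(n,proj(n,chest(.5594,.0388,-.3039,P)).round(1))
cv2.imwrite("pics/c5.png",o)
E
```

```text
top [[293.8 265.8]]
scene [[308.2 213.6]]
top [[267.7 258.6]]
scene [[326.6 207.6]]
```

View pics/c5.png

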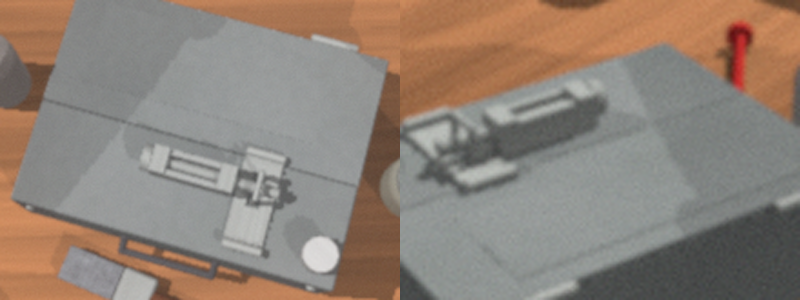

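The head sits flush against the guide at (148,158), the pin passes through the staple, the hasp lies flat and the lid is level. The tin, brush, jar and bottle haven't moved.

```bash
python3 -c "
from cell import *
print(sign_off())"
```

```text
the job is handed in; nothing more can be done
None
```

I closed and locked the chest and handed the job in at about 12 s: lid shut, hasp flat over the staple, pin home against its guide. The bottle, jar, tin and brush look unmoved; the hand-in returned no verdict.

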